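# Vent and open the specimen locker, and hold its gate wide

### The arm

A 6-joint arm with a two-finger parallel gripper is mounted at the origin on the work surface. World frame = base frame: x ahead of the robot, y to its left, z up, the work surface at z = 0. Lengths are in m, angles in rad, forces in N, time in s.
With the tool pointing down it reaches from about 0.425 to 0.95 m from the base axis. Payload 14.7 kg.
Tool frame: the origin (TCP) lies at the very end of the fingers, on their centre line; the grasp point (between the pads) lies 19 mm behind it; z points along the fingers, y is the line along which they close (so a half turn about z gives the same grasp; the last joint's range is limited). The gripper opens to 85 mm and grips with 20 to 120 N. Pads are 22 mm wide; open, the fingers measure 114 mm over their backs; the gripper's body (76 mm by 85 mm) begins 54 mm behind the grasp point. The pads swing forward as they close: fully open they stand 13 mm farther back than shut.
Start: joints at [1.17, 0.48, 1.596, -0, 1.065, -0.047], TCP at [0.225, 0.61, 0.231] pointing down, gripper open.
Joint ranges: [-2.75, 2.75], [-0.82, 2.05], [0.23, 2.67], [-1.56, 4.7], [0.09, 2.69], [-2.92, 2.92]. Speed limits (rad/s): [1.89, 1.89, 2.39, 3.01, 3.01, 3.01].

### API

Orientations are given as a unit quaternion [x, y, z, w].
In Python, from plant import manip gives the robot as it stands.
- The arm moves only by the tool inch_along, called after "Request:" in YAML: its name, and indented under it one key for each argument. Schema: {"type":"object","properties":{"offsets":{"type":"array","items":{"type":"array","items":{"type":"array","items":{"type":"number"},"minItems":6,"maxItems":6},"minItems":1,"maxItems":12},"minItems":1,"maxItems":1},"aperture":{"type":"number"},"only":{"type":"string"},"quiet":{"type":"boolean"},"lines":{"type":"string"}},"required":["offsets"],"additionalProperties":false}. offsets is a list that holds a single list of rows (three levels of brackets), with 1 to 12 rows, each of 6 numbers: dx, dy, dz in m, then a rotation vector rx, ry, rz in rad; each row shifts and turns the commanded pose from where the row before left it, along the tool's axes as they then stand; what a row does not reach is not made up. A row lasts 1/10 s, in which the tool goes at most 0.05 m and 0.15 rad, less where a joint would pass 70% of its speed; a pose out of reach is approached as far as the arm can. aperture is the opening from 0.0 (shut) to 1.0 (fully open), set as the call begins (left out keeps the last). The fingers move at their own pace and stop on an object; the grip force is fixed at half the most. Time passes only in rows, so rows that do not move let the fingers close. The tool returns the time, the measured TCP pose, the force, the opening and the grip force at its end. only (a regular expression) keeps the lines of the reply that match it, lines (a string "A,B") keeps lines A to B, and quiet returns only ok. Input that does not fit is refused with a message, and nothing moves.
- manip.observe(): the state, without advancing time (a new reading comes with each control period).
- manip.snapshot(name): name is "scene" or "top" or "wrist"; returns the picture (384x512x3 uint8, red, green, blue); there is no depth.
- manip.camera_params(name): a dict with "K" (3x3 intrinsics, pixels), "world_to_cam" (4x4, takes a point from world to camera coordinates); the wrist camera has in their place "hand_eye" (4x4, takes a point from camera to tool coordinates, whose origin is the TCP and whose axes are the flange's). Camera axes: x right, y up, looking along -z (the intrinsics and any distortion apply to the point x, -y, -z); pixel columns grow to the right and rows downward; lengths in m; the calibration is good to about 2 mm. A picture is of the moment at which its call begins: read the wrist's pose just before it. camera_params takes no time and is no camera call.
- manip.job_done(): hands the job in; it is judged then, once.
The state is a dict: "time": time; "joints": joint angles; "qvel": joint speeds; "joint_torque": joint torques, N m; "eef_pos": TCP position; "tool_rot": TCP orientation; "wrist_force": force on the tool from outside, world axes, zero at the start; "torque": the same for the moment, N m; "grip_width": opening from 0.0 (shut) to 1.0 (fully open); "grip_force": force on a finger pad.
Only numpy, scipy, OpenCV 4.12 (cv2) and the standard library are available. Lean on these libraries where they do the work, as an engineer would, in place of code of your own. Each camera call takes 0.05 s, during which the arm holds its last target. There are 200 camera calls.

### The job

Vent the specimen locker by pressing the pump's orange plunger right down to its stop; then squeeze the yellow catch fully in, and after it the blue catch. Take the gate by its green post, swing it past its detent until it stands square to its closed position or wider, and finish while still holding it there by the post, so that a colleague can draw the rack out. Do not knock over or shift the loose things around it.

Things in the scene. Friction and masses are not known exactly. Their poses are not given: they have to be found in the camera images.
- locker: Specimen locker: white box 216 x 190 mm, 110 mm high, clear roof, bolted down, full of purple-capped tubes. Origin: centre of its underside. Its x runs along the gate from the hinge towards the free end; z is up; the gate closes its -y side. Both catches stand on the roof, in a row along the gate.
- yellow_mid (a point): Midpoint between the yellow pinch catch's two tabs, 143 mm above the bench. Tabs: upright on the roof, 112 to 152 mm above the bench, 20 mm wide (locker's x), 7 mm thick; outer faces 24 mm either side of this point along the locker's y (48 mm over both; 32 mm when fully squeezed). Geared together. Between them a black core and a steel bolt arm 26 mm long towards +x.
- blue_mid (a point): Centre of the blue pinch catch: the same as the yellow one, 62 mm farther along the locker's x, nearer the gate's free end.
- yellow_catch (a joint): How far each yellow tab is squeezed in (m): 0 as found, stop at 0.008. Stiff (about 6 N), no spring: it stays where it is left. Fully in, it lifts the steel bolt that keeps the gate shut.
- blue_catch (a joint): The same for the blue catch. Both bolts must be lifted before the gate can open.
- gate (a joint): Gate angle (rad): 0 shut, stop at 1.75; opens clockwise seen from above, from the locker's +x towards its -y. A weak spring closes it (about 2 N at the post when wide). At about 0.75 to 0.9 rad it climbs a detent (about 5 N at the post) and clears it by 1.05; let go beyond that, it drifts back and rests against the detent at about 1.06.
- gate_hinge (a point): On the gate's upright hinge axis, at 110 mm above the bench, at the locker's near corner (-92, -96 mm in the locker's frame). The gate is a clear panel 190 mm long, 6 mm thick, reaching up to 106 mm.
- gate_grip (a point): On the axis of the gate's green grip post, 150 mm above the bench. The post is an upright green rod 16 mm in diameter, from 106 to 168 mm above the bench, on the free end of the gate, 178 mm from the hinge axis; it swings with the gate.
- gate_post: The green grip post itself, a sleeve that turns freely on its own axis; origin on its axis at its foot, 44 mm below gate_grip.
- pump: Vent pump, a squat white pedestal on a grey round foot 84 mm in diameter, fixed to the bench; origin: centre of its underside. It stands on the left or the right of the locker.
- plunger_top (a point): Centre of the top of the pump's orange mushroom head, 40 mm in diameter, 96 mm above the bench when up.
- plunger (a joint): How far the plunger is pressed down (m): 0 up, stop at 0.012. A spring lifts it: 2.4 N at first, 7 N at the stop.
- tube_block: Loose black block, 70 x 70 x 45 mm, with four purple-capped tubes, 86 mm high in all; origin under its centre. It stands on the side of the locker where the pump is not.
- reagent: Loose white bottle with a blue cap, 60 mm in diameter, 130 mm high; origin under its centre.
- pot: Loose clear specimen pot with a red cap, 52 mm in diameter, 65 mm high; origin under its centre.
- rotor_disc: Loose clear reagent disc lying flat, 90 mm in diameter, 12 mm thick; origin under its centre.
- beaker: Loose glass beaker, 68 mm in diameter, 85 mm high; origin under its centre.
There are look-alikes about, which are no part of the job. What is shaped like the pump but pink or red is not meant.

How it is judged:
On the way, in this order (a step that is already met when the one before it is completed fails the run):
1. the plunger is pressed down to its stop (value of joint plunger above 0.0105 m), for 0.1 s.
2. the yellow catch is squeezed fully in (value of joint yellow_catch above 0.0068 m), for 0.2 s.
3. the blue catch is squeezed fully in (value of joint blue_catch above 0.0068 m), for 0.2 s.
4. the gate is past its detent (value of joint gate above 1.1 rad), for 0.05 s.
5. the gate is held wide by its post (value of joint gate above 1.45 rad and contact force between the fingers and gate_post above 1 N), for 0.3 s.
At the end, for the whole second after the job is handed in: The fingers hold the green post (over 1 N) with the gate still, at 1.45 rad or wider (square, less 7 degrees); both catches are still in (over 6.8 of 8 mm), the plunger has been let up again, and no loose thing is 30 mm or more from where it stood (all of step 5 and velocity of joint gate between -0.1 and 0.1 rad/s and value of joint each of yellow_catch, blue_catch above 0.0068 m and value of joint plunger below 0.004 m and distance of each of tube_block, reagent, pot, rotor_disc, beaker from where it was at the start of the episode below 0.03 m); the arm keeps its last pose, push and grip.
It fails at once if a loose bystander is shifted 30 mm or more, or knocked over (distance of any of tube_block, reagent, pot, rotor_disc, beaker from where it was at the start of the episode above 0.03 m or angle between any of tube_block, reagent, pot, rotor_disc, beaker's own z axis and vertical above 0.5 rad).
It also fails if it takes over 72 s, if anything falls off the work surface, if the arm or the gripper's body presses on something with over 40 N, if the wrist force passes 120 N, or if a joint passes its speed limit or range.

## Working session

There is one attempt and no reset: what is moved stays moved. The work goes in short steps, Python scripts to look and compute and a tool call to move; the robot and the scene stay as the last step left them, time stands still between calls to the robot, and variables do not carry over. Pictures are saved under pics/ and viewed, at most 10 in all, crops included, and the job is handed in when it is done.

```bash
ls; mkdir -p pics
```

Run:
```python
from plant import manip
import cv2,numpy as np
for n in("top","scene"):
    im=manip.snapshot(n); cv2.imwrite(f"pics/{n}0.png",im[:,:,::-1])
    p=manip.camera_params(n);print(n,{k:np.round(v,4).tolist() if not isinstance(v,str) else v for k,v in p.items()})
p=manip.camera_params("wrist");print({k:np.round(v,4).tolist() for k,v in p.items()})
o=manip.observe();print(o)
```

```text
pics
top {'K': [[369.3046, 0.0, 251.5534], [0.0, 369.3046, 195.3542], [0.0, 0.0, 1.0]], 'world_to_cam': [[0.0125, -0.9999, -0.0044, 0.0149], [0.9963, 0.0121, 0.0846, -0.5467], [-0.0845, -0.0055, 0.9964, -1.3417], [0.0, 0.0, 0.0, 1.0]]}
scene {'K': [[381.6209, 0.0, 254.4635], [0.0, 381.6209, 190.1458], [0.0, 0.0, 1.0]], 'world_to_cam': [[0.7882, 0.6154, 0.0078, -0.4202], [-0.4931, 0.6239, 0.6063, 0.1945], [0.3682, -0.4817, 0.7952, -1.4114], [0.0, 0.0, 0.0, 1.0]]}
{'K': [[270.2073, 0.0, 254.9418], [0.0, 270.2073, 193.3264], [0.0, 0.0, 1.0]], 'hand_eye': [[-0.0008, 0.9558, 0.294, 0.0746], [1.0, 0.001, -0.0007, 0.0008], [-0.001, 0.294, -0.9558, -0.1427], [0.0, 0.0, 0.0, 1.0]]}
{'time': 0.1, 'joints': array([ 1.17041453e+00,  4.80781996e-01,  1.59681236e+00, -1.09342210e-05,
        1.06510163e+00, -4.66054949e-02]), 'qvel': array([-0.00202082, -0.00177263, -0.00278978,  0.00063863, -0.00022107,
       -0.00022223]), 'joint_torque': array([ 1.57889091e-03, -9.52261806e+01, -4.31048620e+01, -7.85478596e-05,
        5.17875276e-03, -1.97694379e-05]), 'eef_pos': array([0.22502944, 0.60940767, 0.23072766]), 'tool_rot': array([ 1.75964504e-01,  9.84396358e-01, -5.39004055e-04, -1.17607259e-04]), 'wrist_force': array([0.82122737, 0.57564143, 0.30375112]), 'torque': array([-0.06213423, -0.00781018,  0.01294289]), 'grip_force': 0.0, 'grip_width': 0.9966384613246733}
```

View pics/top0.png

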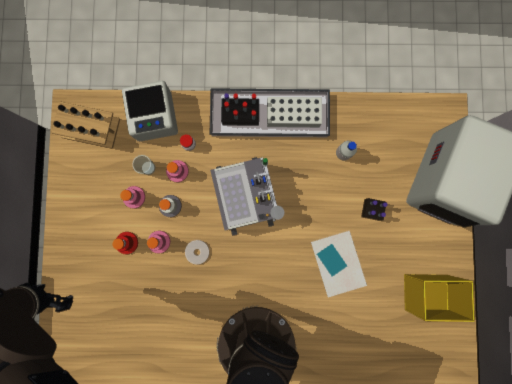

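View pics/scene0.png

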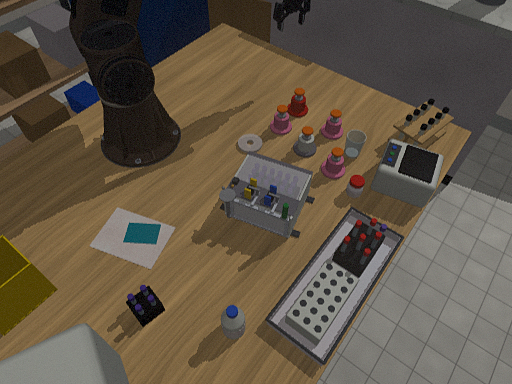

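The top view shows the locker at (243,194), with the green post at (265,161), the yellow and blue tabs at about (264,198) and (260,181), and the hinge at about (278,213). There are five pump-like objects: pink at (177,170), (133,197) and (158,242), red at (126,243), and white/grey at (170,205), which is (306,143) in the scene view. Only the white/grey one fits "white pedestal on a grey foot". I'll confirm it in a crop.

Create h.py:
```python
import numpy as np,cv2
from plant import manip
from scipy.spatial.transform import Rotation as R
def cam(n,o=None):
    p=manip.camera_params(n);K=np.array(p["K"])
    if n=="wrist":
        o=o or manip.observe();T=np.eye(4);T[:3,:3]=R.from_quat(o["tool_rot"]).as_matrix();T[:3,3]=o["eef_pos"]
        W=np.linalg.inv(T@np.array(p["hand_eye"]))
    else: W=np.array(p["world_to_cam"])
    return K,W
def proj(c,P):
    K,W=c;q=W[:3,:3]@np.asarray(P)+W[:3,3];return np.array([K[0,2]+K[0,0]*q[0]/-q[2],K[1,2]-K[1,1]*q[1]/-q[2]])
def ray(c,uv):
    K,W=c;d=np.array([(uv[0]-K[0,2])/K[0,0],-(uv[1]-K[1,2])/K[1,1],-1]);Rt=W[:3,:3].T
    d=Rt@d;return -Rt@W[:3,3],d/np.linalg.norm(d)
def onz(c,uv,z):
    o,d=ray(c,uv);return o+d*(z-o[2])/d[2]
def tri(cs,uvs):
    A=0;b=0
    for c,u in zip(cs,uvs):
        o,d=ray(c,u);M=np.eye(3)-np.outer(d,d);A=A+M;b=b+M@o
    return np.linalg.solve(A,b)
def blobs(im,lo,hi,amin=6):
    h=cv2.cvtColor(im,cv2.COLOR_RGB2HSV);m=cv2.inRange(h,np.array(lo),np.array(hi))
    n,l,s,c=cv2.connectedComponentsWithStats(m);return [(c[i].round(1).tolist(),s[i].tolist()) for i in range(1,n) if s[i,4]>=amin]
COL=dict(yellow=((22,130,90),(32,255,255)),blue=((105,140,60),(125,255,255)),green=((45,100,40),(85,255,255)),orange=((5,190,130),(14,255,255)))
```

Run:
```python
from h import *
ims={n:cv2.imread(f"pics/{n}0.png")[:,:,::-1] for n in("top","scene")}
for n in ims:
    for k,(lo,hi) in COL.items():
        x0,x1,y0,y1=(120,300,140,260) if n=="top" else (210,350,85,245)
        print(n,k,[((c[0]+x0,c[1]+y0),s[2:]) for c,s in blobs(np.ascontiguousarray(ims[n][y0:y1,x0:x1]),lo,hi,4)])
a=cv2.resize(ims["top"][150:250,150:290],None,fx=4,fy=4,interpolation=cv2.INTER_CUBIC)
b=cv2.resize(ims["scene"][120:245,215:325],None,fx=3.2,fy=3.2,interpolation=cv2.INTER_CUBIC)[:400,:240+0] if 0 else cv2.resize(ims["scene"][135:240,220:320],(240*1,252))
b=cv2.copyMakeBorder(b,0,148,0,0,cv2.BORDER_CONSTANT)
cv2.imwrite("pics/crop1.png",np.hstack([a,b])[:,:,::-1])
```

```text
top yellow [((268.1, 196.4), [3, 6, 15]), ((256.7, 200.0), [3, 6, 13])]
top blue [((263.9, 179.0), [3, 5, 10]), ((252.1, 181.7), [3, 6, 11])]
top green [((264.9, 160.5), [5, 6, 19])]
top orange [((171.9, 166.8), [11, 10, 81]), ((125.6, 194.6), [10, 10, 85]), ((164.3, 204.0), [11, 9, 80]), ((120.8, 243.5), [3, 12, 28]), ((152.0, 242.5), [11, 10, 89])]
scene yellow [((253.5, 179.7), [7, 6, 15]), ((247.4, 189.4), [7, 4, 17])]
scene blue [((272.9, 188.4), [7, 9, 39]), ((267.2, 199.9), [7, 11, 53])]
scene green [((284.8, 209.9), [7, 15, 61])]
scene orange [((299.3, 90.5), [10, 6, 49]), ((282.1, 107.7), [11, 7, 54]), ((335.9, 112.3), [11, 7, 56]), ((307.4, 129.6), [10, 8, 62]), ((337.2, 150.8), [12, 9, 73])]
```

View pics/crop1.png

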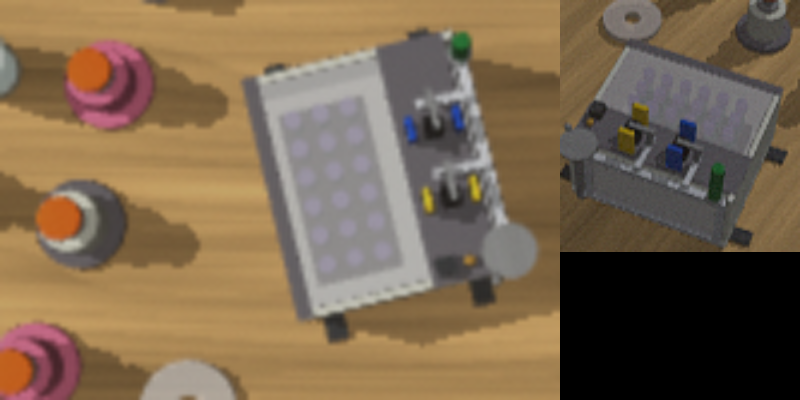

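The crop confirms it. At crop (60,220), which is (164,204) in the top view, is an orange head on a white pedestal with a grey foot, standing between two pink look-alikes. The yellow tabs are at (428..476,190), the blue tabs at (410..458,120), and the green post at (460,45).

Run:
```python
from h import *
T=cam("top");S=cam("scene")
for n,z,t,s in [("plunger",.093,(164.3,204),(307.4,129.6)),("yL",.140,(256.7,200),(253.5,179.7)),("yR",.140,(268.1,196.4),(247.4,189.4)),("bL",.14,(252.1,181.7),(272.9,188.4)),("bR",.14,(263.9,179),(267.2,199.9)),("post",.16,(264.9,160.5),(284.8,209.9)),("pinkA",.093,(171.9,166.8),(337.2,150.8)),("pinkC",.093,(152,242.5),(282.1,107.7))]:
    p=tri([T,S],[t,s]);print(n,"tri",p.round(4),"top@z",onz(T,t,z).round(4)[:2],"scene@z",onz(S,s,z).round(4)[:2], "top@tri")
for n,z,t in [("hingedisc",.15,(277.5,212.5)),("beaker",.085,(144,165)),("pot",.065,(187,143)),("disc",.012,(197,252)),("reagent",.13,(349,146)),("block",.086,(375,208))]:print(n,onz(T,t,z).round(3))
o=manip.observe();print(R.from_quat(o["tool_rot"]).as_matrix().round(3))
```

```text
plunger tri [0.5066 0.3258 0.0972] top@z [0.5064 0.3265] scene@z [0.505  0.3302] top@tri
yL tri [0.5219 0.0048 0.1483] top@z [0.521  0.0034] scene@z [0.5192 0.0114] top@tri
yR tri [ 0.5329 -0.0344  0.1514] top@z [ 0.5337 -0.0349] scene@z [ 0.5275 -0.0275] top@tri
bL tri [0.583  0.0198 0.1411] top@z [0.583  0.0197] scene@z [0.5827 0.0207] top@tri
bR tri [ 0.5931 -0.0203  0.1371] top@z [ 0.5927 -0.0202] scene@z [ 0.5942 -0.0221] top@tri
post tri [ 0.6549 -0.0229  0.1463] top@z [ 0.6526 -0.0223] scene@z [ 0.6594 -0.0313] top@tri
pinkA tri [0.6377 0.3029 0.0977] top@z [0.6384 0.3039] scene@z [0.6363 0.3075] top@tri
pinkC tri [0.3728 0.3644 0.0964] top@z [0.3721 0.3649] scene@z [0.3711 0.3684] top@tri
hingedisc [ 0.479 -0.066  0.15 ]
beaker [0.645 0.405 0.085]
pot [0.731 0.258 0.065]
disc [0.336 0.22  0.012]
reagent [ 0.712 -0.312  0.13 ]
block [ 0.502 -0.412  0.086]
[[-0.938  0.346 -0.   ]
 [ 0.346  0.938 -0.001]
 [ 0.    -0.001 -1.   ]]
```

Locker yaw comes out at about 0.25 rad, the plunger at (0.506, 0.326), the yellow catch at about (0.527, -0.015), the blue at about (0.588, 0.000), and the post at (0.653, -0.023). I'll move over the plunger with the fingers shut.

Request:
inch_along:
  offsets:
    - [[-0.036, -0.0168, 0.008, 0, 0, 0], [-0.036, -0.0168, 0.008, 0, 0, 0], [-0.036, -0.0168, 0.008, 0, 0, 0], [-0.036, -0.0168, 0.008, 0, 0, 0], [-0.036, -0.0168, 0.008, 0, 0, 0], [-0.036, -0.0168, 0.008, 0, 0, 0], [-0.036, -0.0168, 0.008, 0, 0, 0], [-0.036, -0.0168, 0.008, 0, 0, 0], [-0.036, -0.0168, 0.008, 0, 0, 0], [-0.036, -0.0168, 0.008, 0, 0, 0], [0, 0, 0, 0, 0, 0], [0, 0, 0, 0, 0, 0]]
  aperture: 0.0

```text
time: 1.3
eef_pos: [0.5049, 0.3266, 0.1508]
tool_rot: [0.177, 0.984, -0.0, -0.0]
wrist_force: [-0.3, 0.3, -0.2]
grip_width: 0.002
grip_force: 0.0
```

Run:
```python
from h import *
o=manip.observe();W=cam("wrist",o);im=manip.snapshot("wrist");cv2.imwrite("pics/w1.png",im[:,:,::-1])
for k in("orange",):
    for c,s in blobs(im,*COL[k],60):print(k,c,s,onz(W,c,.096).round(4))
M=R.from_quat(o["tool_rot"]).as_matrix()
for P in [(.506,.326,.096)]:print((M.T@(np.array(P)-o["eef_pos"])).round(4))
```

```text
[-0.0013 -0.0001  0.0548]
```

Request:
inch_along:
  offsets:
    - [[0, 0, 0.02, 0, 0, 0], [0, 0, 0.02, 0, 0, 0], [0, 0, 0.012, 0, 0, 0], [0, 0, 0.006, 0, 0, 0], [0, 0, 0.006, 0, 0, 0], [0, 0, 0.003, 0, 0, 0], [0, 0, 0.001, 0, 0, 0], [0, 0, 0, 0, 0, 0], [0, 0, 0, 0, 0, 0]]

```text
time: 2.25
eef_pos: [0.5046, 0.3279, 0.0841]
tool_rot: [0.176, 0.984, 0.0, 0.0]
wrist_force: [-4.7, 0.8, 6.8]
grip_width: -0.003
grip_force: 3.4
```

Request:
inch_along:
  offsets:
    - [[0, 0, 0.002, 0, 0, 0], [0, 0, 0, 0, 0, 0], [0, 0, 0, 0, 0, 0], [0, 0, 0, 0, 0, 0]]

```text
time: 2.65
eef_pos: [0.5048, 0.328, 0.0837]
tool_rot: [0.176, 0.984, 0.001, 0.001]
wrist_force: [-11.5, -1.9, 34.1]
grip_width: -0.004
grip_force: 17.3
```

The plunger is at its stop. Next I'll retreat, turn the tool to the locker's yaw and traverse to the yellow catch.

Request:
inch_along:
  offsets:
    - [[0, 0, -0.03, 0, 0, 0], [0, 0, -0.04, 0, 0, -0.15], [0, 0, -0.04, 0, 0, -0.15], [0, 0, -0.04, 0, 0, -0.15], [0, 0, 0, 0, 0, -0.15], [0.009, -0.048, 0, 0, 0, 0], [0.009, -0.048, 0, 0, 0, 0], [0.009, -0.048, 0, 0, 0, 0], [0.009, -0.048, 0, 0, 0, 0], [0.009, -0.048, 0, 0, 0, 0], [0.009, -0.048, 0, 0, 0, 0], [0.009, -0.048, 0, 0, 0, 0]]
  aperture: 0.8

```text
time: 3.85
eef_pos: [0.5256, -0.0157, 0.232]
tool_rot: [-0.123, 0.992, -0.0, 0.001]
wrist_force: [0.4, 0.2, 0.2]
grip_width: 0.802
grip_force: 0.0
```

Request:
inch_along:
  offsets:
    - [[0, 0, 0, 0, 0, 0], [0, 0, 0, 0, 0, 0], [0, 0, 0, 0, 0, 0]]

```text
time: 4.15
eef_pos: [0.5256, -0.0131, 0.2316]
tool_rot: [-0.123, 0.992, 0.0, 0.0]
wrist_force: [-0.2, -0.6, 0.3]
grip_width: 0.798
grip_force: 0.0
```

Create m.py:
```python
from h import *
import sys
o=manip.observe();W=cam("wrist",o);im=manip.snapshot("wrist");cv2.imwrite(f"pics/{sys.argv[1]}.png",im[:,:,::-1])
M=R.from_quat(o["tool_rot"]).as_matrix()
for k,z in(("yellow",.152),("blue",.152),("green",.168)):
    for c,s in blobs(im,*COL[k],40):
        P=onz(W,c,z);print(k,c,s,P.round(4),"tool",(M.T@(P-o["eef_pos"])).round(4))
print(o["time"],o["eef_pos"].round(4),"yaw y",np.arctan2(M[1,1],M[0,1])-np.pi/2)
```

```bash
python3 m.py w2
```

```text
yellow [250.2, 132.3] [246, 129, 9, 8, 43] [ 0.471  -0.0302  0.152 ] tool [ 0.0571 -0.0032  0.0795]
yellow [231.2, 196.4] [227, 181, 10, 31, 241] [ 0.5276 -0.0332  0.152 ] tool [ 0.003  -0.02    0.0796]
yellow [275.8, 196.8] [272, 181, 9, 31, 233] [0.5186 0.0043 0.152 ] tool [0.0025 0.0186 0.0796]
blue [233.0, 257.4] [229, 239, 8, 34, 184] [ 0.5853 -0.0186  0.152 ] tool [-0.0566 -0.0199  0.0796]
blue [274.8, 257.8] [272, 238, 7, 35, 168] [0.5763 0.0192 0.152 ] tool [-0.057   0.0189  0.0796]
green [218.0, 307.0] [208, 286, 19, 40, 473] [ 0.6293 -0.0215  0.168 ] tool [-0.0985 -0.0335  0.0636]
4.15 [ 0.5256 -0.0131  0.2316] yaw y 0.24646562171391317
```

View pics/w2.png

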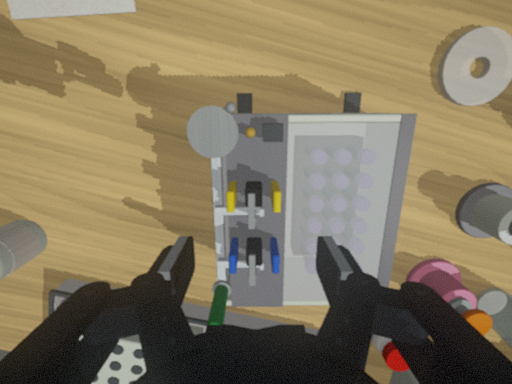

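The wrist view shows the yellow tabs at (231,196) and (276,197), and the blue tabs at (233,257) and (275,258). Both pairs are level, so the yaw is right, and the tool is about 3 mm short of yellow_mid in x. I'll descend and squeeze.

Request:
inch_along:
  offsets:
    - [[-0.003, -0.001, 0.03, 0, 0, 0], [0, 0, 0.03, 0, 0, 0], [0, 0, 0.025, 0, 0, 0], [0, 0, 0.014, 0, 0, 0], [0, 0, 0.006, 0, 0, 0], [0, 0, 0, 0, 0, 0], [0, 0, 0, 0, 0, 0]]

```text
time: 4.9
eef_pos: [0.5291, -0.0135, 0.127]
tool_rot: [-0.123, 0.992, -0.0, 0.0]
wrist_force: [-0.3, -0.3, 0.2]
grip_width: 0.804
grip_force: 0.0
```

Request:
inch_along:
  offsets:
    - [[0, 0, 0, 0, 0, 0], [0, 0, 0, 0, 0, 0], [0, 0, 0, 0, 0, 0], [0, 0, 0, 0, 0, 0], [0, 0, 0, 0, 0, 0], [0, 0, 0, 0, 0, 0], [0, 0, 0, 0, 0, 0], [0, 0, 0, 0, 0, 0], [0, 0, 0, 0, 0, 0], [0, 0, 0, 0, 0, 0]]
  aperture: 0.25

```text
time: 5.9
eef_pos: [0.5291, -0.0139, 0.1276]
tool_rot: [-0.123, 0.992, 0.0, 0.001]
wrist_force: [-3.9, 3.6, 16.0]
grip_width: 0.334
grip_force: 58.8
```

Request:
inch_along:
  offsets:
    - [[0, 0, 0, 0, 0, 0], [0, 0, 0, 0, 0, 0], [0, 0, 0, 0, 0, 0], [0, 0, 0, 0, 0, 0], [0, 0, -0.03, 0, 0, 0], [0, 0, -0.03, 0, 0, 0], [0, 0, -0.03, 0, 0, 0], [0, 0, 0, 0, 0, 0], [0, 0, 0, 0, 0, 0]]
  aperture: 0.8

```text
time: 6.8
eef_pos: [0.5289, -0.0141, 0.2167]
tool_rot: [-0.123, 0.992, -0.0, 0.001]
wrist_force: [-0.1, -0.2, 0.1]
grip_width: 0.797
grip_force: 0.0
```

```bash
python3 m.py w3
```

```text
yellow [252.1, 129.8] [248, 126, 9, 9, 50] [ 0.4711 -0.0303  0.152 ] tool [ 0.0601 -0.0016  0.0646]
yellow [240.8, 198.2] [236, 182, 10, 33, 275] [ 0.5256 -0.0262  0.152 ] tool [ 0.0062 -0.0109  0.0647]
yellow [269.9, 198.5] [266, 182, 9, 33, 259] [ 0.5202 -0.0033  0.152 ] tool [0.0059 0.0126 0.0647]
blue [233.6, 263.9] [230, 242, 8, 38, 208] [ 0.586  -0.0185  0.152 ] tool [-0.0542 -0.0182  0.0648]
blue [278.0, 263.1] [274, 242, 9, 38, 200] [0.5759 0.0189 0.152 ] tool [-0.0535  0.0206  0.0648]
green [218.9, 309.0] [210, 292, 18, 33, 402] [ 0.6219 -0.0221  0.168 ] tool [-0.0882 -0.0304  0.0488]
6.8 [ 0.5289 -0.0141  0.2167] yaw y 0.24614916028115164
```

Yellow is squeezed in: the tabs are now about 25 mm apart, centre to centre. Now the blue catch.

Request:
inch_along:
  offsets:
    - [[-0.032, 0.001, 0, 0, 0, 0], [-0.032, 0, 0, 0, 0, 0], [0, 0, 0.02, 0, 0, 0], [0, 0, 0.03, 0, 0, 0], [0, 0, 0.022, 0, 0, 0], [0, 0, 0.012, 0, 0, 0], [0, 0, 0.006, 0, 0, 0], [0, 0, 0, 0, 0, 0], [0, 0, 0, 0, 0, 0]]

```text
time: 7.75
eef_pos: [0.5909, 0.0025, 0.1269]
tool_rot: [-0.123, 0.992, -0.0, 0.0]
wrist_force: [0.6, -0.5, 0.5]
grip_width: 0.8
grip_force: 0.0
```

Request:
inch_along:
  offsets:
    - [[0, 0, 0, 0, 0, 0], [0, 0, 0, 0, 0, 0], [0, 0, 0, 0, 0, 0], [0, 0, 0, 0, 0, 0], [0, 0, 0, 0, 0, 0], [0, 0, 0, 0, 0, 0], [0, 0, 0, 0, 0, 0], [0, 0, 0, 0, 0, 0], [0, 0, 0, 0, 0, 0], [0, 0, 0, 0, 0, 0]]
  aperture: 0.25

```text
time: 8.75
eef_pos: [0.5914, 0.0023, 0.1278]
tool_rot: [-0.123, 0.992, -0.0, 0.001]
wrist_force: [-2.5, -2.6, 14.5]
grip_width: 0.33
grip_force: 59.1
```

Request:
inch_along:
  offsets:
    - [[0, 0, 0, 0, 0, 0], [0, 0, 0, 0, 0, 0], [0, 0, 0, 0, 0, 0], [0, 0, 0, 0, 0, 0], [0, 0, -0.03, 0, 0, 0], [0, 0, -0.03, 0, 0, 0], [0, 0, -0.04, 0, 0, 0], [0.03, 0, 0, 0, 0, 0], [0.03, 0, 0, 0, 0, 0], [0, 0, 0, 0, 0, 0], [0, 0, 0, 0, 0, 0]]
  aperture: 0.8

```text
time: 9.85
eef_pos: [0.5322, -0.0122, 0.2266]
tool_rot: [-0.123, 0.992, -0.0, 0.0]
wrist_force: [0.1, -0.4, 0.0]
grip_width: 0.8
grip_force: 0.0
```

```bash
python3 m.py w4
```

```text
yellow [251.0, 125.2] [247, 121, 9, 9, 46] [ 0.4718 -0.0299  0.152 ] tool [ 0.0629 -0.0025  0.0746]
yellow [240.1, 191.3] [236, 176, 9, 31, 247] [ 0.5263 -0.026   0.152 ] tool [ 0.009  -0.0119  0.0746]
yellow [268.0, 191.4] [264, 176, 9, 31, 238] [ 0.5208 -0.0032  0.152 ] tool [0.0089 0.0115 0.0746]
blue [241.5, 254.4] [238, 235, 8, 35, 177] [ 0.5841 -0.0112  0.152 ] tool [-0.0506 -0.0117  0.0746]
blue [267.8, 254.5] [264, 235, 8, 35, 176] [0.5784 0.0119 0.152 ] tool [-0.0507  0.0121  0.0746]
green [217.7, 305.9] [207, 283, 20, 43, 533] [ 0.6306 -0.0214  0.168 ] tool [-0.0932 -0.0329  0.0587]
9.85 [ 0.5322 -0.0122  0.2266] yaw y 0.2457998666402259
```

View pics/w4.png

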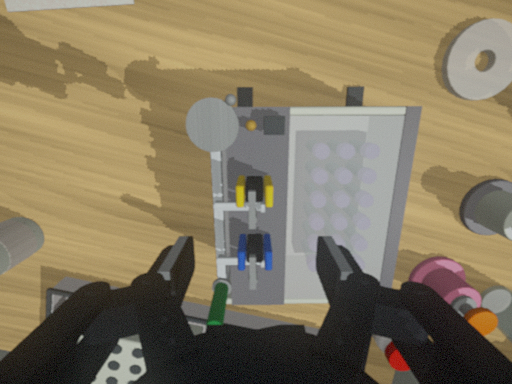

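Both catches are in: the yellow tabs are at (240,191) and (268,191), and the blue tabs at (241,254) and (268,254). The post's foot is at about (222,287). Now to move over the post.

Request:
inch_along:
  offsets:
    - [[-0.039, -0.013, 0, 0, 0, 0], [-0.039, -0.013, 0, 0, 0, 0], [-0.039, -0.013, 0, 0, 0, 0], [0, 0, 0.025, 0, 0, 0], [0, 0, 0, 0, 0, 0], [0, 0, 0, 0, 0, 0]]
  aperture: 0.6

```text
time: 10.5
eef_pos: [0.6546, -0.0211, 0.2006]
tool_rot: [-0.123, 0.992, 0.0, -0.001]
wrist_force: [0.7, 0.0, 0.4]
grip_width: 0.605
grip_force: 0.0
```

```bash
python3 m.py w5
```

Run:
```python
from h import *
o=manip.observe();W=cam("wrist",o)
for P in[(.6555,-.0215,.168),(.6555,-.0215,.106)]:print(proj(W,P))
```

```text
yellow [292.7, 37.7] [284, 16, 18, 44, 600] [ 0.5343 -0.0262  0.152 ] tool [0.1178 0.0244 0.0489]
yellow [330.5, 37.1] [317, 16, 24, 45, 611] [ 0.5282 -0.0032  0.152 ] tool [0.1181 0.0482 0.0489]
blue [291.1, 132.0] [284, 119, 14, 29, 301] [ 0.5904 -0.0108  0.152 ] tool [0.0597 0.0256 0.0487]
blue [325.7, 131.6] [316, 118, 17, 29, 300] [0.5843 0.0124 0.152 ] tool [0.0599 0.0496 0.0488]
green [255.5, 212.3] [246, 190, 21, 41, 577] [ 0.6481 -0.0218  0.168 ] tool [0.0064 0.0009 0.0326]
10.5 [ 0.6546 -0.0211  0.2006] yaw y 0.24642326476310128
[253.59607324 220.98891775]
[253.83170681 194.70876019]
```

View pics/w5.png

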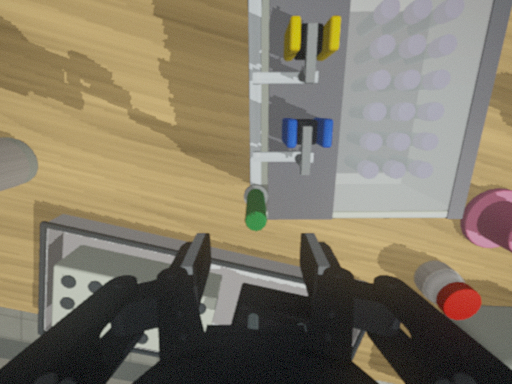

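The post's top at (256,220) matches the prediction of (254,221) and lies between the fingers. I'll descend and grip.

Request:
inch_along:
  offsets:
    - [[0, 0.001, 0.025, 0, 0, 0], [0, 0, 0.025, 0, 0, 0], [0, 0, 0.014, 0, 0, 0], [0, 0, 0.005, 0, 0, 0], [0, 0, 0, 0, 0, 0], [0, 0, 0, 0, 0, 0]]

```text
time: 11.15
eef_pos: [0.6557, -0.0205, 0.1335]
tool_rot: [-0.123, 0.992, -0.0, 0.001]
wrist_force: [1.8, -0.2, -0.2]
grip_width: 0.6
grip_force: 0.0
```

Request:
inch_along:
  offsets:
    - [[0, 0, 0, 0, 0, 0], [0, 0, 0, 0, 0, 0], [0, 0, 0, 0, 0, 0], [0, 0, 0, 0, 0, 0], [0, 0, 0, 0, 0, 0], [0, 0, 0, 0, 0, 0], [0, 0, 0, 0, 0, 0], [0, 0, 0, 0, 0, 0], [0, 0, 0, 0, 0, 0]]
  aperture: 0.0

```text
time: 12.05
eef_pos: [0.6554, -0.0205, 0.133]
tool_rot: [-0.123, 0.992, -0.0, 0.001]
wrist_force: [-0.7, 0.1, 5.6]
grip_width: 0.171
grip_force: 58.3
```

Request:
inch_along:
  offsets:
    - [[0.001, -0.018, 0, 0, 0, 0], [0.003, -0.0176, 0, 0, 0, 0], [0.0044, -0.0172, 0, 0, 0, 0], [0.006, -0.0167, 0, 0, 0, 0], [0.0077, -0.016, 0, 0, 0, 0], [0.0093, -0.0152, 0, 0, 0, 0], [0, 0, 0, 0, 0, 0], [0, 0, 0, 0, 0, 0]]

```text
time: 12.85
eef_pos: [0.6496, -0.1273, 0.1331]
tool_rot: [-0.122, 0.993, -0.0, 0.001]
wrist_force: [1.4, -0.0, 6.2]
grip_width: 0.169
grip_force: 58.5
```

Request:
inch_along:
  offsets:
    - [[0.0108, -0.0142, 0, 0, 0, 0], [0.0121, -0.013, 0, 0, 0, 0], [0.0134, -0.0117, 0, 0, 0, 0], [0.0145, -0.0104, 0, 0, 0, 0], [0.0154, -0.0088, 0, 0, 0, 0], [0, 0, 0, 0, 0, 0], [0, 0, 0, 0, 0, 0]]

```text
time: 13.55
eef_pos: [0.599, -0.1998, 0.133]
tool_rot: [-0.122, 0.993, -0.0, 0.001]
wrist_force: [1.8, -0.7, 6.7]
grip_width: 0.171
grip_force: 59.1
```

Request:
inch_along:
  offsets:
    - [[0.0162, -0.0073, 0, 0, 0, 0], [0.0169, -0.0056, 0, 0, 0, 0], [0.0174, -0.0039, 0, 0, 0, 0], [0.0177, -0.0022, 0, 0, 0, 0], [0.0178, -0.0004, 0, 0, 0, 0], [0, 0, 0, 0, 0, 0], [0, 0, 0, 0, 0, 0], [0, 0, 0, 0, 0, 0], [0, 0, 0, 0, 0, 0], [0, 0, 0, 0, 0, 0]]

```text
time: 14.55
eef_pos: [0.5206, -0.2389, 0.1329]
tool_rot: [-0.123, 0.992, -0.0, 0.001]
wrist_force: [1.5, -0.3, 8.7]
grip_width: 0.169
grip_force: 59.0
```

Run:
```python
from h import *
o=manip.observe();T=cam("top");a=manip.snapshot("top");W=cam("wrist",o);b=manip.snapshot("wrist")
print(blobs(b,*COL["green"],30))
h=np.array([.483,-.0655]);d=o["eef_pos"][:2]-h;print("r",np.hypot(*d),"g",.25-np.arctan2(d[1],d[0]))
a=cv2.resize(a[130:260,160:400],(400,217));b=cv2.resize(b,(400,300))
cv2.imwrite("pics/end.png",np.vstack([a,b])[:,:,::-1])
```

```text
[([254.8, 256.4], [239, 217, 33, 73, 1791])]
r 0.17743287731001967 g 1.6072088930390627
```

View pics/end.png

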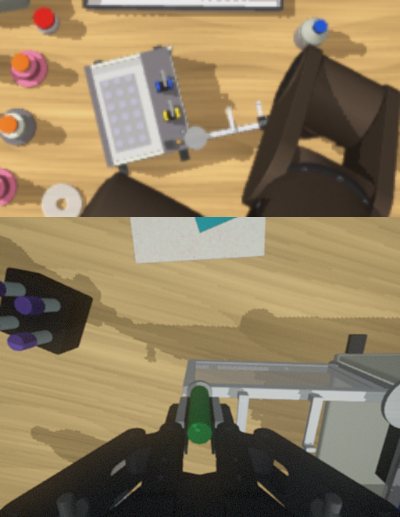

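The gate stands open at about 1.6 rad with the post between the pads at wrist-crop (200,410). Both catches are still in and no bystander has moved, so I'm handing it in.

```bash
python3 -c "
from plant import manip
print(manip.job_done(), manip.observe()['time'])"
```

```text
the job is handed in; nothing more can be done
the job is handed in; nothing more can be done
```

I vented the locker, squeezed in the yellow catch and then the blue, and swung the gate to about 1.6 rad. The arm is still holding it by the green post at about 59 N; I handed the job in at about 14.6 s, nothing loose looked moved in the last pictures, and no verdict was shown.

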